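Fit the notched blade to the counter scraper

TASK

Fit the notched bamboo blade to the counter scraper that lies face up in its stand on the cart: lay it flat on the steel bed with its notch over the brass pin, straight along the bed, notched end towards the scraper's wooden grip and working edge out past the other end. Leave the plain-ended spare blade where it lies, and let go.

Things in the scene. Friction and masses are not known exactly. Their poses are not given: they have to be found in the camera images.
- blade_center (a point): Centre (half-way up) of the loose notched bamboo blade, a slab 120 mm long (x), 50 wide (y), 8 thick (z, up), 25 to 50 g, lying flat on the cart top. +x points to its bevelled working edge (last 14 mm). The -x end has an open square notch, 22 mm wide, centred, right through, from x = -60 to -30 mm. Pick it from above by its long sides at the centre.
- holder_pin (a point): Foot of the brass pin (8 mm thick, 13 tall, upright) on the flat top of the scraper's steel bed, 22 mm above the cart top; fixed. +x: along the bed, away from the rosewood grip. Bed 40 mm wide (y), no side walls, from x = -30 to 75 mm; the grip (up to 29 mm thick) from -40 to -152, up to 8 mm above the bed. A fitted blade has its centre about 46 mm to +x of the pin, its +x along the bed.
- spare_center (a point): Centre of the plain-ended spare bamboo blade: same size, material and bevelled edge (+x) as the notched one but without a notch, lying flat on the cart top; leave it alone.
Things that resemble listed ones, but are neither listed nor needed, are in the scene too. What is shaped like the part that bears blade_center but black or red is not meant.

How it is judged (in metres and radians):
At the end, for the whole second after the job is handed in: The notched blade lies at rest, flat on the bed (centre within 3 mm of its seated height, tilt under 4 degrees), the pin standing inside its notch, the blade along the bed within 12 degrees with its working edge away from the grip; the spare blade is within 30 mm of where it lay (x of holder_pin in the frame of blade_center between -0.06 and -0.03 m and y of holder_pin in the frame of blade_center between -0.011 and 0.011 m and z of blade_center in the frame of holder_pin between 0.001 and 0.007 m and x of blade_center in the frame of holder_pin above 0.02 m and angle between the z axis of blade_center and the z axis of holder_pin, either way round below 0.07 rad and angle between the x axis of blade_center and the x axis of holder_pin, either way round below 0.21 rad and linear speed of blade below 0.02 m/s and distance of spare_center from where it was at the start of the episode below 0.03 m); the robot touches nothing.
It fails at once if the plain-ended spare blade is moved by more than 30 mm (distance of spare_center from where it was at the start of the episode above 0.03 m).
It also fails if it takes over 38 s, if anything falls off the work surface, if the arm or the gripper's body presses on something with over 40 N, if the wrist force passes 120 N, or if a joint passes its speed limit or range.

ROBOT

A 6-joint arm with a two-finger parallel gripper is mounted at the origin on the work surface. World frame = base frame: x ahead of the robot, y to its left, z up, the work surface at z = 0. Lengths are in m, angles in degrees, forces in N, time in s.
With the tool pointing down it reaches from about 0.4 to 0.825 m from the base axis. Payload 7 kg.
Tool frame: the origin (TCP) lies on the centre line of the jaws, within the pads' length; the fingertips stand 11 mm ahead of it and the grasp point (between the pads) lies 8 mm behind it; z points along the fingers, y is the direction in which the jaws open and shut (so a half turn about z gives the same grasp; the last joint's range is limited). The gripper opens to 88 mm and grips with 3 to 60 N. Pads are 19 mm wide; open, the fingers measure 130 mm over their backs; the gripper's body (78 mm by 193 mm) begins 47 mm behind the grasp point.
Start: joints at [-50.644, 20.546, 0.682, 0, -70.136, -16.507], TCP at [0.262, -0.622, 0.238] pointing down, gripper open.
Joint ranges: [-176.03, 176.03], [-82.01, 121.73], [-58.28, 71.71], [-173.87, 95.51], [-174.79, -0.11], [-173.66, 173.66]. Speed limits (degrees/s): [136.94, 136.94, 172.46, 180, 180, 180].

INTERFACE

Orientations are given as [roll, pitch, yaw] about the fixed x, y, z axes, in that order (R = Rz(yaw) Ry(pitch) Rx(roll)).
In Python, from plant import ctrl, cams, order gives the robot as it stands.
- The arm moves only by the tool jog_arm, never from a script. Its argument "motion" is a list of rows, each an object with "offset": the shift along the tool's x, y, z in mm, a list of three; "roll": the turn about the tool's z in rad; "hand": the finger opening in mm, from 0 to 87.6. A call has 1 to 20 rows; each row is the pose to reach, as a shift and turn from the pose commanded when the call began, along the tool's axes at that moment; what a row does not reach only later rows make up. A row lasts 1/12 s, in which the tool goes at most 41.7 mm and 7.16 degrees, less where a joint would pass 70% of its speed; a pose out of reach is approached as far as the arm can. A call with a gripper value outside its range is refused whole. The fingers move at their own pace and stop on an object; the grip force is fixed at half the most. Time passes only in rows, so rows that repeat a pose let the fingers close. It gives the time, the measured TCP pose, the force and the opening at its end, in the units of the state.
- ctrl.get_obs(): the state, without advancing time (a new reading comes with each control period).
- cams.snapshot(name): name is "scene" or "top" or "wrist"; returns a dict with "img" (400x640x3 uint8, red, green, blue), "K" (3x3 intrinsics, pixels), "cam_to_world" (4x4, takes a point from camera to world coordinates); the wrist camera has in their place "T_tool_cam" (4x4, takes a point from camera to tool coordinates, whose origin is the TCP and whose axes are the flange's). Camera axes: x right, y down, z forward; pixel columns grow to the right and rows downward; lengths in m; the calibration is good to about 2 mm. A picture is of the moment at which its call begins: read the wrist's pose just before it. There is no depth.
- order.close_job(): hands the job in, once; it reports no verdict.
The state is a dict: "clock": time; "joint_pos": joint angles; "qvel": joint speeds; "tau": joint torques, N m; "tool_pos": TCP position; "orientation": TCP orientation; "force": force on the tool from outside, world axes, zero at the start; "moment": the same for the moment, N m; "opening": finger opening in m.
Only numpy, scipy, OpenCV 4.12 (cv2) and the standard library are available. Lean on these libraries where they do the work, as an engineer would, in place of code of your own. Each camera call takes 0.05 s, during which the arm holds its last target. There are 200 camera calls.

## Working session

There is one attempt and no reset: what is moved stays moved. The work goes in short steps, Python scripts to look and compute and a tool call to move; the robot and the scene stay as the last step left them, time stands still between calls to the robot, and variables do not carry over. Pictures are saved under pics/ and viewed, about 8 in all and at most 12, crops included, and the job is handed in when it is done.

Besides the shell and the picture viewer there is one more tool, called after ">>>" as name([rows], argument=value, ...), one row to a line, values as JSON. jog_arm: Moves the arm, as the interface text tells. Its arguments: {"type":"object","properties":{"motion":{"type":"array"}},"required":["motion"]}

```bash
ls; mkdir -p pics; python3 - <<'E'
from plant import ctrl,cams,order
import cv2,numpy as np
o=ctrl.get_obs();print(o)
for n in("top","scene"):
    s=cams.snapshot(n);np.savez(f"{n}0.npz",**s);cv2.imwrite(f"pics/{n}0.png",s["img"][:,:,::-1]);print(s["K"],s["cam_to_world"])
E
```

```text
pics
{'clock': 0.0, 'joint_pos': array([-5.06432842e+01,  2.05936895e+01,  6.34268972e-01, -2.15104711e-02,
       -7.01369737e+01, -1.65077232e+01]), 'qvel': array([ 0.0531823 , -0.04495145, -0.05158113, -0.03839386,  0.05122522,
       -0.04328847]), 'tau': array([ 7.97143207e-05, -5.82714200e+01,  2.93051541e+01,  6.99694142e+00,
        6.72103168e-03, -1.69092427e-04]), 'tool_pos': array([ 0.26191169, -0.62159742,  0.23659663]), 'orientation': array([ 1.79901833e+02, -8.00518210e-03, -1.57158326e+02]), 'force': array([-0.03620346,  0.85490096,  0.60602785]), 'moment': array([ 0.05067053, -0.00563101, -0.00197111]), 'opening': 0.08785979625075495}
[[395.31898875   0.         315.31945242]
 [  0.         395.31898875 202.17573199]
 [  0.           0.           1.        ]] [[-0.01652485 -0.99541411  0.09422138  0.43792066]
 [-0.99984634  0.01589959 -0.00738295 -0.02332989]
 [ 0.00585102 -0.09432891 -0.99552389  0.71753153]
 [ 0.          0.          0.          1.        ]]
[[502.57034942   0.         319.52703243]
 [  0.         502.57034942 202.01801602]
 [  0.           0.           1.        ]] [[-0.62443091  0.59547563 -0.50546494  0.96853355]
 [ 0.78106293  0.47175593 -0.40912962  0.37266481]
 [-0.00517063 -0.65027311 -0.75968293  0.75733976]
 [ 0.          0.          0.          1.        ]]
```

View pics/top0.png

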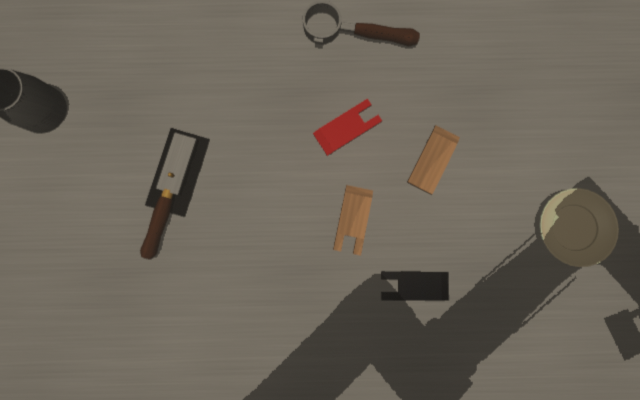

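View pics/scene0.png

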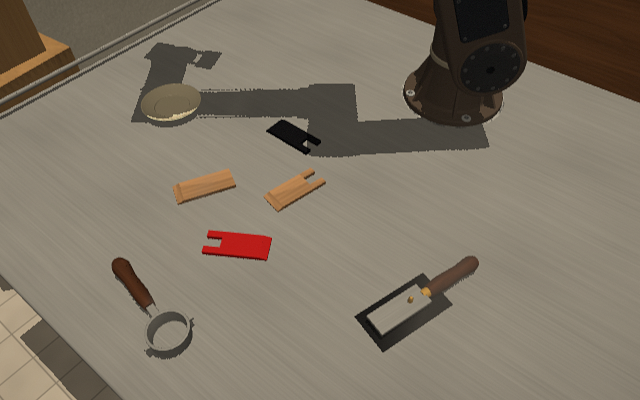

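The top view shows the notched blade at about (353,220) with its notch facing down. The spare is at (433,160). The scraper's bed is at (178,162), with the pin near (171,175) and the grip running down to (150,255). Next I'll measure these with masks and rays.

```bash
cat > h.py <<'E'
import cv2,numpy as np
def ray(p,s,z,T=None):
    T=s["cam_to_world"] if T is None else T
    p=np.atleast_2d(np.asarray(p,float));d=np.c_[p,np.ones(len(p))]@np.linalg.inv(s["K"]).T@T[:3,:3].T
    c=T[:3,3];return c+d*((z-c[2])/d[:,2])[:,None]
def tri(p1,s1,p2,s2):
    A=[];b=[]
    for p,s in((p1,s1),(p2,s2)):
        T=s["cam_to_world"];d=T[:3,:3]@np.linalg.inv(s["K"])@[*p,1];d/=np.linalg.norm(d)
        M=np.eye(3)-np.outer(d,d);A.append(M);b.append(M@T[:3,3])
    return np.linalg.lstsq(np.vstack(A),np.hstack(b),rcond=None)[0]
def blobs(m,amin):
    cs,_=cv2.findContours(m.astype(np.uint8),cv2.RETR_EXTERNAL,cv2.CHAIN_APPROX_NONE)
    return [c[:,0,:] for c in cs if cv2.contourArea(c)>amin]
E
python3 - <<'E'
from h import *
for n in("top","scene"):
    s=np.load(n+"0.npz");hsv=cv2.cvtColor(s["img"],cv2.COLOR_RGB2HSV)
    H,S,V=[hsv[...,i].astype(int) for i in range(3)]
    print(n)
    for nm,m,a,z in(("wood",(H>4)&(H<22)&(S>90)&(V>90),8,.008),("steel",(S<45)&(V>135),60,.022)):
        for c in blobs(m,a):
            (r,w,ang)=cv2.minAreaRect(c.astype(np.float32));
            P=ray(cv2.boxPoints((r,w,ang)),s,z)[:,:2]
            col=s["img"][c[:,1],c[:,0]].mean(0).astype(int)
            e=P[1]-P[0],P[2]-P[1]
            print(nm,np.round(r,1),cv2.contourArea(c),col,"ctr",P.mean(0).round(4),[(round(np.linalg.norm(v)*1e3,1),round(np.degrees(np.arctan2(v[1],v[0])),1)) for v in e])
E
python3 -c "
import cv2
a=cv2.imread('pics/top0.png')[120:220,130:250];b=cv2.imread('pics/scene0.png')[245:355,350:490]
import numpy as np
a=cv2.resize(a,(480,400),interpolation=cv2.INTER_CUBIC);cv2.imwrite('pics/c1.png',a)"
```

```text
top
wood [166.5 193. ] 55.0 [120  93  54] ctr [0.526  0.2394] [(np.float64(16.2), np.float64(-90.9)), (np.float64(14.5), np.float64(-179.0))]
wood [353.  219.8] 1551.0 [129  99  72] ctr [ 0.4726 -0.0959] [(np.float64(118.7), np.float64(-12.6)), (np.float64(51.1), np.float64(-102.3))]
wood [433.3 159.4] 1680.0 [124  95  68] ctr [ 0.5804 -0.2453] [(np.float64(118.0), np.float64(-28.3)), (np.float64(50.6), np.float64(-118.3))]
scene
wood [410.5 299. ] 16.5 [121  94  54] ctr [0.5427 0.2232] [(np.float64(5.1), np.float64(128.5)), (np.float64(11.5), np.float64(31.8))]
wood [448.3 278.4] 262.5 [100  75  55] ctr [0.4662 0.2534] [(np.float64(120.8), np.float64(160.6)), (np.float64(19.9), np.float64(55.2))]
wood [294.1 188.6] 996.0 [137 102  69] ctr [ 0.4721 -0.0931] [(np.float64(135.2), np.float64(168.8)), (np.float64(60.1), np.float64(62.0))]
wood [203.5 185.4] 1055.0 [148 111  76] ctr [ 0.5802 -0.2424] [(np.float64(123.6), np.float64(151.7)), (np.float64(57.0), np.float64(56.7))]
wood [26.9 54.3] 867.5 [125  92  55] ctr [ 0.543  -0.9587] [(np.float64(224.8), np.float64(-171.2)), (np.float64(159.6), np.float64(71.5))]
steel [319.5 199.5] 192968.0 [142 134 119] ctr [ 0.3228 -0.1535] [(np.float64(1876.5), np.float64(128.1)), (np.float64(1240.0), np.float64(16.2))]
steel [106.7  56.9] 75.5 [147 139 123] ctr [ 0.3925 -0.7582] [(np.float64(669.5), np.float64(-179.7)), (np.float64(10.6), np.float64(60.7))]
```

View pics/c1.png

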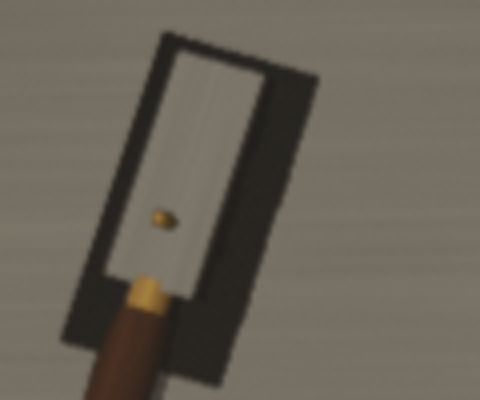

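The crop shows the bed corners at about (177,50), (267,73), (195,298) and (105,275) crop px, with the pin at about (165,219).

```bash
python3 - <<'E'
from h import *
s=np.load("top0.npz");t=np.load("scene0.npz")
hsv=cv2.cvtColor(s["img"],cv2.COLOR_RGB2HSV)
C=np.array([(177,50),(267,73),(195,298),(105,275)])/4+[129.6,119.6]
P=ray(C,s,.022)[:,:2];e=[P[(i+1)%4]-P[i] for i in range(4)]
print(P.round(4),[(np.linalg.norm(v).round(4),np.degrees(np.arctan2(v[1],v[0])).round(1)) for v in e])
u=(P[:2].mean(0)-P[2:].mean(0));L=np.linalg.norm(u);u/=L
pin=P.mean(0)-u*22.5e-3
print("pin from bed",pin.round(4),"yaw",np.degrees(np.arctan2(u[1],u[0])))
print("pin direct, top z=.035 / foot", ray([130+158/4,119.6+215/4],s,.035),ray([130+170/4,120+221/4],s,.022))
print("tri",tri([171,174.5],s,[410.5,299],t))
print("blade tri",tri([353,219.8],s,[294.1,188.6],t))
from plant import ctrl
print("tool yaw",ctrl.get_obs()["orientation"])
g=cams=None
from plant import cams
w=cams.snapshot("wrist");print(w["T_tool_cam"].round(3),w["K"].round(0))
E
```

```text
[[0.634  0.2231]
 [0.6229 0.1827]
 [0.5219 0.2133]
 [0.5328 0.2532]] [(np.float64(0.0419), np.float64(-105.4)), (np.float64(0.1055), np.float64(163.2)), (np.float64(0.0413), np.float64(74.8)), (np.float64(0.1056), np.float64(-16.5))]
pin from bed [0.5564 0.2245] yaw -16.67892420706745
pin direct, top z=.035 / foot [[0.55702572 0.22484547 0.035     ]] [[0.55579915 0.22419745 0.022     ]]
tri [0.55523168 0.2260393  0.02813061]
blade tri [ 0.4720367  -0.09564525  0.00466674]
tool yaw [ 1.79913843e+02 -6.96865411e-03 -1.57155279e+02]
[[-0.001 -0.969 -0.248  0.068]
 [ 1.    -0.001 -0.001  0.001]
 [ 0.    -0.248  0.969 -0.148]
 [ 0.     0.     0.     1.   ]] [[348.   0. 324.]
 [  0. 348. 199.]
 [  0.   0.   1.]]
```

```bash
cat >> h.py <<'E'
from scipy.spatial.transform import Rotation as Rn
def go(o,xyz,yaw):
    R=Rn.from_euler("xyz",o["orientation"],degrees=True).as_matrix()
    off=R.T@(np.array(xyz)-o["tool_pos"])*1e3
    d=(yaw-o["orientation"][2]+180)%360-180
    print("offset mm",off.round(1),"roll rad",round(-np.radians(d),4))
E
python3 - <<'E'
from h import *;from plant import ctrl
o=ctrl.get_obs();go(o,[.4726,-.0957,.16],-192.6)
E
```

```text
offset mm [-398.3  402.9   77.3] roll rad 0.6187
```

>>> jog_arm([
  {"offset":[-398,403,77],"roll":0.619,"hand":87},
  {"offset":[-398,403,77],"roll":0.619,"hand":87},
  {"offset":[-398,403,77],"roll":0.619,"hand":87},
  {"offset":[-398,403,77],"roll":0.619,"hand":87},
  {"offset":[-398,403,77],"roll":0.619,"hand":87},
  {"offset":[-398,403,77],"roll":0.619,"hand":87},
  {"offset":[-398,403,77],"roll":0.619,"hand":87},
  {"offset":[-398,403,77],"roll":0.619,"hand":87},
  {"offset":[-398,403,77],"roll":0.619,"hand":87},
  {"offset":[-398,403,77],"roll":0.619,"hand":87},
  {"offset":[-398,403,77],"roll":0.619,"hand":87},
  {"offset":[-398,403,77],"roll":0.619,"hand":87},
  {"offset":[-398,403,77],"roll":0.619,"hand":87},
  {"offset":[-398,403,77],"roll":0.619,"hand":87},
  {"offset":[-398,403,77],"roll":0.619,"hand":87},
  {"offset":[-398,403,77],"roll":0.619,"hand":87},
  {"offset":[-398,403,77],"roll":0.619,"hand":87},
  {"offset":[-398,403,77],"roll":0.619,"hand":87},
  {"offset":[-398,403,77],"roll":0.619,"hand":87},
  {"offset":[-398,403,77],"roll":0.619,"hand":87},
])

```text
clock: 1.82
tool_pos: [0.472, -0.0971, 0.1607]
orientation: [180.0, 0.0, 167.3]
force: [-0.4, -0.2, -0.2]
opening: 0.0867
```

```bash
cat >> h.py <<'E'
def wrist(name):
    from plant import ctrl,cams
    o=ctrl.get_obs();w=cams.snapshot("wrist")
    cv2.imwrite(f"pics/{name}.png",w["img"][:,:,::-1])
    B=np.eye(4);B[:3,:3]=Rn.from_euler("xyz",o["orientation"],degrees=True).as_matrix();B[:3,3]=o["tool_pos"]
    return o,w,B@w["T_tool_cam"]
E
python3 - <<'E'
from h import *
o,w,T=wrist("w1");print(o["tool_pos"],o["orientation"])
hsv=cv2.cvtColor(w["img"],cv2.COLOR_RGB2HSV);H,S,V=[hsv[...,i].astype(int) for i in range(3)]
for c in blobs((H>4)&(H<22)&(S>90)&(V>60),400):
    R=cv2.minAreaRect(c.astype(np.float32));P=ray(cv2.boxPoints(R),w,.008,T)[:,:2];e=P[1]-P[0],P[2]-P[1]
    print(np.round(R[0]),P.mean(0).round(4),[(round(np.linalg.norm(v)*1e3,1),round(np.degrees(np.arctan2(v[1],v[0])),1)) for v in e])
go(o,[.4726,-.0957,.0135],-192.6)
E
```

```text
[ 0.47204782 -0.09711227  0.16071717] [1.79995575e+02 1.19795346e-02 1.67279697e+02]
[464. 320.] [0.6301 0.0067] [(np.float64(341.7), np.float64(77.2)), (np.float64(15.9), np.float64(-0.1))]
[222. 313.] [ 0.5703 -0.2218] [(np.float64(59.4), np.float64(130.4)), (np.float64(24.3), np.float64(36.1))]
[518. 272.] [0.5912 0.0634] [(np.float64(30.5), np.float64(82.5)), (np.float64(66.0), np.float64(0.1))]
[130. 272.] [ 0.5101 -0.2943] [(np.float64(66.2), np.float64(154.3)), (np.float64(30.7), np.float64(72.0))]
[325. 184.] [ 0.4701 -0.0961] [(np.float64(48.9), np.float64(77.2)), (np.float64(117.4), np.float64(-11.6))]
offset mm [ -0.2   1.5 147.2] roll rad -0.0021
```

View pics/w1.png

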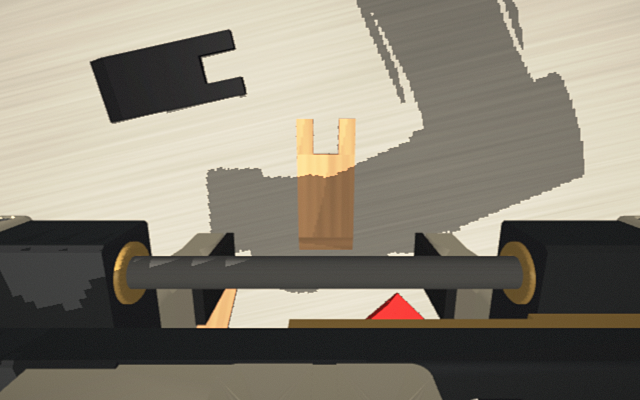

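The notched blade is whole and upright in the wrist view at (325,184), within 2.5 mm of the top-camera fix. The gap for each finger is clear, so I'll descend and grip.

>>> jog_arm([
  {"offset":[0,1.3,40],"roll":-0.002,"hand":87},
  {"offset":[0,1.3,80],"roll":-0.002,"hand":87},
  {"offset":[0,1.3,115],"roll":-0.002,"hand":87},
  {"offset":[0,1.3,135],"roll":-0.002,"hand":87},
  {"offset":[0,1.3,143],"roll":-0.002,"hand":87},
  {"offset":[0,1.3,147],"roll":-0.002,"hand":87},
  {"offset":[0,1.3,147],"roll":-0.002,"hand":87},
  {"offset":[0,1.3,147],"roll":-0.002,"hand":87},
  {"offset":[0,1.3,147],"roll":-0.002,"hand":60},
  {"offset":[0,1.3,147],"roll":-0.002,"hand":40},
  {"offset":[0,1.3,147],"roll":-0.002,"hand":40},
  {"offset":[0,1.3,147],"roll":-0.002,"hand":40},
  {"offset":[0,1.3,147],"roll":-0.002,"hand":40},
  {"offset":[0,1.3,147],"roll":-0.002,"hand":40},
  {"offset":[0,1.3,147],"roll":-0.002,"hand":40},
  {"offset":[0,1.3,147],"roll":-0.002,"hand":40},
])

```text
clock: 3.2
tool_pos: [0.4727, -0.0948, 0.0137]
orientation: [180.0, 0.0, 167.5]
force: [-0.5, 0.8, 3.5]
opening: 0.0496
```

>>> jog_arm([
  {"offset":[0,1,-15],"roll":0,"hand":40},
  {"offset":[0,1,-40],"roll":0,"hand":40},
  {"offset":[0,1,-70],"roll":0,"hand":40},
  {"offset":[0,10,-95],"roll":0,"hand":40},
  {"offset":[-5,30,-100],"roll":0.01,"hand":40},
  {"offset":[-10,60,-100],"roll":0.02,"hand":40},
  {"offset":[-17,90,-100],"roll":0.03,"hand":40},
  {"offset":[-22,120,-100],"roll":0.04,"hand":40},
  {"offset":[-28,150,-100],"roll":0.05,"hand":40},
  {"offset":[-34,180,-100],"roll":0.06,"hand":40},
  {"offset":[-40,210,-100],"roll":0.07,"hand":40},
  {"offset":[-45,240,-100],"roll":0.07,"hand":40},
  {"offset":[-50,270,-100],"roll":0.07,"hand":40},
  {"offset":[-54,295,-100],"roll":0.07,"hand":40},
  {"offset":[-57,315,-100],"roll":0.07,"hand":40},
  {"offset":[-58,324,-100],"roll":0.07,"hand":40},
  {"offset":[-58,327,-100],"roll":0.07,"hand":40},
  {"offset":[-58,327,-100],"roll":0.07,"hand":40},
  {"offset":[-58,327,-100],"roll":0.07,"hand":40},
])

```text
clock: 4.78
tool_pos: [0.5995, 0.211, 0.1133]
orientation: [-180.0, -0.0, 163.5]
force: [0.6, 0.1, -0.0]
opening: 0.0495
```

```bash
python3 - <<'E'
from h import *
o,w,T=wrist("w2");print(o["tool_pos"],o["orientation"],o["force"],T.round(4).tolist())
np.savez("w2.npz",T=T,**w)
go(o,[.6005,.2114,.0355],-196.6)
E
```

```text
[0.59945103 0.21102176 0.11328718] [-1.79962378e+02 -3.98559675e-02  1.63467913e+02] [ 0.60393257  0.1474082  -0.04612708] [[0.2856, 0.9286, 0.2371, 0.5343], [0.9584, -0.2763, -0.072, 0.2303], [-0.0014, 0.2478, -0.9688, 0.2611], [0.0, 0.0, 0.0, 1.0]]
offset mm [-1.   0.7 77.8] roll rad 0.0012
```

View pics/w2.png

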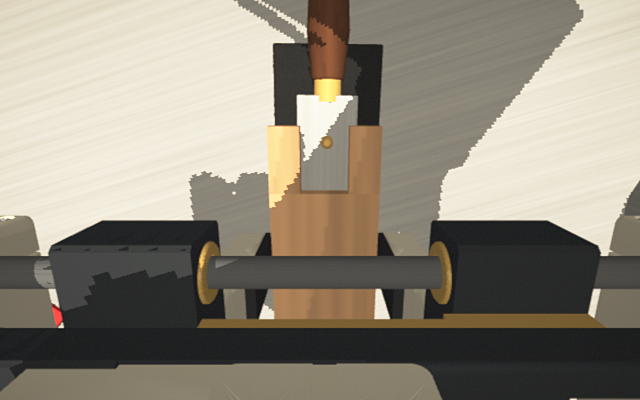

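The picture shows the blade straight in the grip, with tip outer corners at about (268,126) and (382,126) and the notch root at row 191. The pin is at (327,142), inside the notch outline. Now I'll compute the blade's pose in the hand and the pin's position.

```bash
python3 - <<'E'
from h import *
w=np.load("w2.npz");T=w["T"]
A=ray([(268,126),(382,126)],w,.1076,T);print("tips",A.round(4),"width",np.linalg.norm(A[0]-A[1]))
N=ray([(300,126),(350,126),(300,192),(348,192)],w,.1076,T)
print("notch w",np.linalg.norm(N[0]-N[1]),"depth",np.linalg.norm(N[0]-N[2]))
m=A.mean(0);d=A[0]-A[1];yaw=np.degrees(np.arctan2(d[1],d[0]))-90
print("perp yaw",yaw)
u=np.array([np.cos(np.radians(-16.6)),np.sin(np.radians(-16.6)),0]);print("blade centre",(m+.06*u).round(4))
hsv=cv2.cvtColor(w["img"],cv2.COLOR_RGB2HSV);r=hsv[130:156,315:340].astype(int)
k=(r[...,1]>130)&(r[...,0]<28);y,x=np.nonzero(k);p=(x.mean()+315,y.mean()+130);print("pin px",p,k.sum())
print("pin @.035,.030",ray(p,w,.035,T).round(4),ray(p,w,.030,T).round(4))
print("bed far corners",ray([(298,95),(357,95)],w,.022,T).round(4))
E
```

```text
tips [[0.5336 0.205  0.1076]
 [0.5477 0.2523 0.1076]] width 0.04930096594178037
notch w 0.02162322983148801 depth 0.029311233375942276
perp yaw -196.58999906270185
blade centre [0.5982 0.2115 0.1076]
pin px (np.float64(326.46534653465346), np.float64(141.88118811881188)) 101
pin @.035,.030 [[0.5535 0.2259 0.035 ]] [[0.5539 0.2258 0.03  ]]
bed far corners [[0.5199 0.2163 0.022 ]
 [0.531  0.2536 0.022 ]]
```

>>> jog_arm([
  {"offset":[0,1,15],"roll":0,"hand":40},
  {"offset":[0,1,35],"roll":0,"hand":40},
  {"offset":[0,1,50],"roll":0,"hand":40},
  {"offset":[0,1,58],"roll":0,"hand":40},
  {"offset":[0,1,64],"roll":0,"hand":40},
  {"offset":[0,1,69],"roll":0,"hand":40},
  {"offset":[0,1,73],"roll":0,"hand":40},
  {"offset":[0,1,75],"roll":0,"hand":40},
  {"offset":[0,1,76.5],"roll":0,"hand":40},
  {"offset":[0,1,76.5],"roll":0,"hand":40},
  {"offset":[0,1,76.5],"roll":0,"hand":40},
  {"offset":[0,1,76.5],"roll":0,"hand":40},
])

```text
clock: 5.83
tool_pos: [0.6005, 0.213, 0.0375]
orientation: [180.0, 0.0, 163.5]
force: [-0.9, -0.0, 0.7]
opening: 0.0492
```

```bash
python3 - <<'E'
from h import *
o,w,T=wrist("w3");print(o["tool_pos"],o["orientation"],o["force"])
E
```

```text
[0.60054025 0.21299712 0.03745401] [1.79973894e+02 2.34729011e-02 1.63494698e+02] [-0.8861441  -0.03986733  0.68198076]
```

View pics/w3.png

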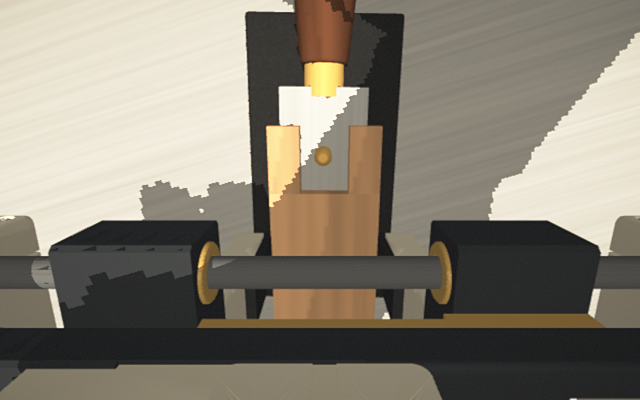

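The pin is at (323,156), in the middle of the notch (cols 300–349, rows 126–191). There is no contact yet and about 1.8 mm left to go. I'll lower, release and lift straight up.

>>> jog_arm([
  {"offset":[0,0,1],"roll":0,"hand":40},
  {"offset":[0,0,1.8],"roll":0,"hand":40},
  {"offset":[0,0,1.8],"roll":0,"hand":40},
  {"offset":[0,0,1.8],"roll":0,"hand":40},
  {"offset":[0,0,1.8],"roll":0,"hand":54},
  {"offset":[0,0,1.8],"roll":0,"hand":60},
  {"offset":[0,0,1.8],"roll":0,"hand":70},
  {"offset":[0,0,1.8],"roll":0,"hand":70},
  {"offset":[0,0,1.8],"roll":0,"hand":70},
  {"offset":[0,0,-5],"roll":0,"hand":70},
  {"offset":[0,0,-20],"roll":0,"hand":70},
  {"offset":[0,0,-45],"roll":0,"hand":70},
  {"offset":[0,0,-75],"roll":0,"hand":70},
  {"offset":[0,0,-100],"roll":0,"hand":70},
  {"offset":[0,0,-120],"roll":0,"hand":70},
  {"offset":[0,0,-120],"roll":0,"hand":70},
  {"offset":[0,0,-120],"roll":0,"hand":70},
])

```text
clock: 7.3
tool_pos: [0.601, 0.2133, 0.1591]
orientation: [179.8, 0.1, 163.5]
force: [-0.6, -0.7, -0.6]
opening: 0.0699
```

```bash
python3 - <<'E'
from h import *
from plant import cams
o,w,T=wrist("w4");print(o["tool_pos"],o["force"],o["opening"])
hsv=cv2.cvtColor(w["img"],cv2.COLOR_RGB2HSV);H,S,V=[hsv[...,i].astype(int) for i in range(3)]
for c in blobs((H>4)&(H<22)&(S>70)&(V>60),400):
    R=cv2.minAreaRect(c.astype(np.float32));P=ray(cv2.boxPoints(R),w,.030,T)[:,:2];e=P[1]-P[0],P[2]-P[1]
    print(np.round(R[0]),P.mean(0).round(4),[(round(np.linalg.norm(v)*1e3,1),round(np.degrees(np.arctan2(v[1],v[0])),1)) for v in e])
t=cams.snapshot("scene");im=t["img"][:,:,::-1]
cv2.imwrite("pics/f.png",np.vstack([w["img"][60:260,120:520,::-1],cv2.resize(im[230:360,340:500],(400,325),interpolation=cv2.INTER_CUBIC)]))
hsv=cv2.cvtColor(t["img"],cv2.COLOR_RGB2HSV);H,S,V=[hsv[...,i].astype(int) for i in range(3)]
for c in blobs((H>4)&(H<22)&(S>90)&(V>90),400):
    print(np.round(cv2.minAreaRect(c.astype(np.float32))[0],1))
E
```

```text
[0.60095473 0.21326186 0.15907227] [-0.63987499 -0.70770599 -0.60069124] 0.06990166042212247
[443. 320.] [0.7429 0.2834] [(np.float64(352.6), np.float64(73.4)), (np.float64(14.8), np.float64(-3.8))]
[483. 272.] [0.707 0.326] [(np.float64(24.1), np.float64(78.7)), (np.float64(60.6), np.float64(-5.1))]
[165. 272.] [0.6278 0.061 ] [(np.float64(60.2), np.float64(153.3)), (np.float64(23.6), np.float64(69.8))]
[322. 186.] [0.5958 0.2134] [(np.float64(50.4), np.float64(73.4)), (np.float64(115.3), np.float64(-15.3))]
[322.  48.] [0.4936 0.2436] [(np.float64(22.9), np.float64(73.5)), (np.float64(65.2), np.float64(-16.0))]
[387.5 314.9]
[203.5 185.6]
[21.3 55.7]
[567.7   5.7]
```

View pics/f.png

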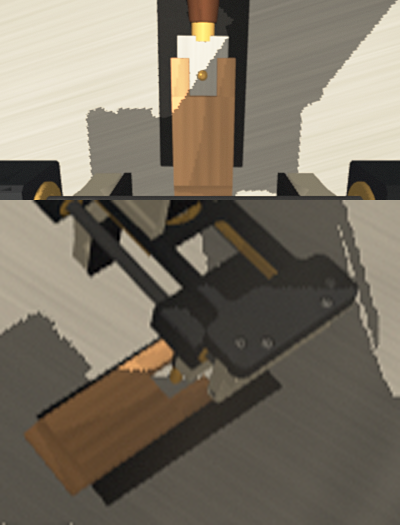

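The top part shows the blade lying straight on the bed with the pin at (202,75), inside the notch. The scene view shows it flat, and the gripper is clear. The spare is unmoved: (203.5,185.6) now against (203.5,185.4) at the start.

```bash
python3 -c "
from plant import order;print(order.close_job())"
```

```text
the job is handed in; nothing more can be done
None
```

I fitted the notched bamboo blade onto the scraper bed, let go, lifted the gripper about 120 mm clear and handed the job in at about 7.4 s. No verdict was reported.

**Last checks:**
- **Pin and direction:** the pin stands inside the notch, with the notched end towards the grip.
- **Height:** the blade measured 50.4 mm wide when cast at its seated height, against the true 50 mm, so it is seated.
- **Alignment:** it lies within about 2° of the bed direction.
- **Spare blade:** it had not moved; its image position shifted by 0.2 px.
- **Forces:** no force reading during the job passed about 4 N.

**Disagreements:**
- **Camera offset:** the wrist and top cameras differed by 2–3 mm on the pin and blade positions, well within the notch's clearance.
- **Blade length:** the final mask read 115 mm instead of 120 mm, probably because the gripper hid part of the far end. The computed centre is therefore slightly off.

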